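Tip the read test cassette out of the reader's nest and lay it in the tray

ROBOT

A 7-joint arm with a two-finger parallel gripper is mounted at the origin on a cart in front of the work surface, level with it; the furniture and walls round the work are solid. World frame = base frame: x ahead of the robot, y to its left, z up, the work surface at z = 0. Lengths are in m, angles in rad, forces in N, time in s.
With the tool pointing down it reaches from about 0.4 to 0.85 m from the base axis. Payload 10.4 kg.
Tool frame: the origin (TCP) lies midway between the tips of the shut fingers; the grasp point (between the pads) lies 19 mm behind it; z points along the fingers, y is the line along which they close (so a half turn about z gives the same grasp; the last joint's range is limited). The gripper opens to 85 mm and grips with 20 to 120 N. Pads are 22 mm wide; open, the fingers measure 114 mm over their backs; the gripper's body (76 mm by 85 mm) begins 54 mm behind the grasp point. The pads swing forward as they close: fully open they stand 13 mm farther back than shut.
Start: joints at [1.16, 0.332, -0.065, 1.46, 0.022, 1.35, -0.088], TCP at [0.236, -0.579, 0.231] pointing down, gripper open.
Joint ranges: [-2.6, 2.6], [-0.5, 2.12], [-1.47, 1.34], [0.16, 2.42], [-1.27, 4.41], [0.06, 2.06], [-2.6, 2.6]. Speed limits (rad/s): [2.22, 2.22, 2.79, 2.79, 3.14, 3.14, 3.14].

INTERFACE

Orientations are given as a unit quaternion [x, y, z, w].
In Python, from cell import bot gives the robot as it stands.
- The arm moves only by the shell command python3 -m inch 'ROWS' [OPENING]. ROWS is JSON, a list that holds one entry, the list of rows, each a list of 4 numbers: the shift along the tool's x, y, z in mm, then the turn about the tool's z in rad. In form: [[[x, y, z, yaw], ...]]. A call has 1 to 8 rows; each row shifts and turns the commanded pose from where the row before left it, along the tool's axes as they then stand; what a row does not reach is not made up. A row lasts 1/10 s, in which the tool goes at most 50 mm and 8.59 degrees, less where a joint would pass 70% of its speed; a pose out of reach is approached as far as the arm can. A call is refused whole if a number of a shift passes 50 or a number of a turn 0.15, either way. A call with a gripper value outside its range is refused whole. OPENING is the closure, from -1 (fully open) to 1 (shut), set as the call begins (- or left out, the last holds). The fingers move at their own pace and stop on an object; the grip force is fixed at half the most. Time passes only in rows, so rows that do not move let the fingers close. It gives the time, the measured TCP pose, the force, the opening and the grip force at its end, in the units of the state.
- bot.state(): the state, without advancing time (a new reading comes with each control period).
- bot.snapshot(name): name is "scene" or "top"; returns the picture (384x512x3 uint8, blue, green, red); there is no depth.
- bot.camera_info(name): a dict with "vertical_fov" (degrees; the focal length in pixels is half the picture's height over the tangent of half this angle, whatever the lens; pixels are square), "cx", "cy" (the principal point, pixels), "world_to_cam" (4x4, takes a point from world to camera coordinates). Camera axes: x right, y down, z forward; pixel columns grow to the right and rows downward; lengths in m; the calibration is good to about 2 mm. A picture is of the moment at which its call begins. camera_info takes no time and is no camera call.
- bot.job_done(): hands the job in; it is judged then, once.
The state is a dict: "time_s": time; "qpos": joint angles; "qd": joint speeds; "effort": joint torques, N m; "ee_pos": TCP position; "tool_rot": TCP orientation; "wrist_force": force on the tool from outside, world axes, zero at the start; "torque": the same for the moment, N m; "grip_width": finger opening in m; "grasp_force": force on a finger pad.
Only numpy, scipy, OpenCV 4.12 (cv2) and the standard library are available. Lean on these libraries where they do the work, as an engineer would, in place of code of your own. Each camera call takes 0.05 s, during which the arm holds its last target. There are 200 camera calls.

TASK

The cassette in the reader has been read. It lies sunk in its nest with no room for fingers at its sides, so press down its far end, just in front of the overhanging reading head, until the nest clicks over and the near end stands up; then take the cassette by the raised end, lift it out and lay it gently in the steel tray, flat and with its windows up, clear of the forceps that lie along the tray's far wall. Do not lean on the reading head, and leave the other things on the bench where they are.

Things in the scene. Friction and masses are not known exactly. Their poses are not given: they have to be found in the camera images.
- reader: fixed cassette reader: white box 230 (x) x 140 (y) x 56 mm high. Origin on the bench under the tipping axis; +x points from its display front (x = -105) to its rear (x = 125), z up. Its flat top at z = 56 has a black-lined nest from x = -72.5 to 54.5, y = -32 to 32, about 40 deep; the cassette in it leaves only 2 mm round it.
- reader_head: white reading head and column of the reader, same origin and axes as reader. Head: x 40 to 123, y -50 to 50, z 114 to 172 mm (58 mm of air over the reader's top); column below it from x = 72. A tool coming straight down strikes the head's front face: lean the gripper back to the front, fingertips pointing down and rearward, 25 to 45 degrees.
- cradle (a joint): tilt of the nest's floor about the reader's y axis at x = 0, z = 48 mm. 0: flat (start); 0.40 rad: far (+x) end down, near end up. An over-centre spring holds it at both stops. Pressing the cassette at x = 18 to 36 of the reader takes 12 to 6 N; past 0.20 rad (7 mm down at x = 35) it goes over by itself in about 0.5 s and stays. Some 2 N down on the raised end tips it back.
- cassette: flat white cassette, three windows and three round wells on top, 120 (x) x 60 (y) x 14 mm, about 0.12 kg. Origin: centre of its underside, z up through its windows. Starts in the nest, along the reader's x from -70 to 50, top 1 mm below the reader's top. Tipped up, its side faces 20 mm from the near end are bare from 5 to 18 mm above the reader's top: grip there across the 60 mm.
- tray: fixed shallow steel tray, 230 (x) x 180 (y) mm, walls 3 thick and 20 high (rolled rim to 23), inner floor at z = 3 mm. Origin on the bench under its centre. It stands beside the reader, to the left or right of it.
- timer: bystander: small white bench timer, 62 x 64 x 20, loose
- tip_box: bystander: blue pipette tip box with clear lid, 87 x 122 x 79, loose
- pipette: bystander: lying pipette, 248 x 27 x 36, loose
- label_roll: bystander: white roll of labels, 64 across, 26 high, loose
- forceps: bystander: steel forceps, 130 x 12 x 9, loose, lying inside the tray along its far (+x) wall, centre at about x = 100 mm of the tray; the rest of the tray, x = -112 to 85, is free for the cassette

How it is judged:
On the way:
1. the cassette stands tipped up in the nest, the cradle clicked over (value of joint cradle above 0.34 rad and angle between cassette's own z axis and vertical above 0.3 rad and horizontal distance between cassette and reader below 0.03 m and z of cassette in the frame of reader below 0.06 m), for 0.2 s.
At the end, for the whole second after the job is handed in: the cassette lies at rest, released, on the inner floor of the tray (origin within 5 mm of floor height), flat within 0.06 rad, windows up, in any direction and anywhere inside the tray's walls; it does not lie on or press against the forceps (under 0.3 N) (x of cassette in the frame of tray between -0.11 and 0.11 m and y of cassette in the frame of tray between -0.085 and 0.085 m and z of cassette in the frame of tray below 0.008 m and angle between cassette's own z axis and vertical below 0.06 rad and linear speed of cassette below 0.02 m/s and contact force between cassette and forceps below 0.3 N); the robot touches nothing.
It fails at once if the robot leans on the reading head (more than 20 N) (contact force between any of the arm, the fingers and reader_head above 20 N).
It fails at once if the cassette is dropped or thrown (let go and faster than 0.75 m/s, a fall of about 30 mm) (linear speed of cassette above 0.75 m/s and contact force between the fingers and cassette below 0.1 N).
It fails at once if a bystander is pushed more than 30 mm (distance of any of timer, tip_box, pipette, label_roll, forceps from where it was at the start of the episode above 0.03 m).
It also fails if it takes over 51 s, if anything falls off the work surface, if the arm or the gripper's body presses on something with over 40 N, if the wrist force passes 120 N, or if a joint passes its speed limit or range.

## Working session

There is one attempt and no reset: what is moved stays moved. The work goes in short steps, Python scripts to look and compute and a shell command to move; the robot and the scene stay as the last step left them, time stands still between calls to the robot, and variables do not carry over. Pictures are saved under pics/ and viewed, at most 13 in all, crops included, and the job is handed in when it is done.

```bash
ls; mkdir -p pics
python3 - <<'E'
from cell import bot
import cv2,numpy as np
for n in("scene","top"):
    cv2.imwrite(f"pics/{n}0.png",bot.snapshot(n)); i=bot.camera_info(n); print(n,i["vertical_fov"],i["cx"],i["cy"],np.round(i["world_to_cam"],4).tolist())
s=bot.state();print({k:np.round(v,4).tolist() for k,v in s.items()})
E
```

```text
pics
scene 48.70930753821845 255.57254428602366 187.80810255439204 [[-0.8224, -0.5688, 0.0048, 0.4975], [-0.4245, 0.6081, -0.6708, 0.3029], [0.3787, -0.5537, -0.7416, 1.1515], [0.0, 0.0, 0.0, 1.0]]
top 55.02838599082767 254.30888484966573 196.58606709765323 [[-0.021, -0.9993, -0.0319, 0.0153], [-0.9925, 0.0247, -0.1195, 0.5898], [0.1202, 0.0292, -0.9923, 1.1987], [0.0, 0.0, 0.0, 1.0]]
{'time_s': 0.1, 'qpos': [1.1604, 0.3328, -0.0647, 1.4608, 0.0216, 1.3499, -0.0885], 'qd': [0.0001, -0.0022, -0.0005, -0.0017, -0.0003, 0.0008, 0.0004], 'effort': [0.0018, -62.6748, 0.0494, -39.243, 0.0163, 0.007, 0.0001], 'ee_pos': [0.2362, -0.5783, 0.2306], 'tool_rot': [0.9813, 0.1927, -0.0001, -0.0006], 'wrist_force': [0.015, 0.5197, -0.4491], 'torque': [0.0041, 0.0149, -0.0492], 'grasp_force': 0.0, 'grip_width': 0.086}
```

View pics/scene0.png

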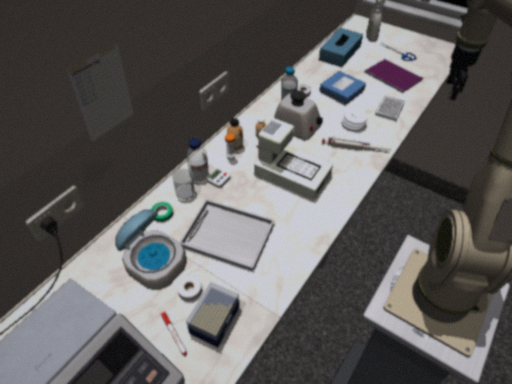

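View pics/top0.png

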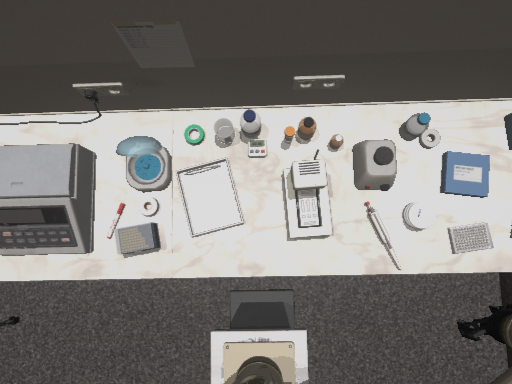

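```bash
cat > h.py <<'E'
from cell import bot
import cv2,numpy as np
from scipy.spatial.transform import Rotation as R
def cam(n):
    i=bot.camera_info(n);f=192/np.tan(np.radians(i["vertical_fov"]/2));return f,i["cx"],i["cy"],np.array(i["world_to_cam"])
def proj(n,P):
    f,cx,cy,T=cam(n);p=np.atleast_2d(P)@T[:3,:3].T+T[:3,3];return p[:,:2]/p[:,2:]*f+[cx,cy]
def ray(n,uv,z):
    f,cx,cy,T=cam(n);uv=np.atleast_2d(uv)
    d=np.c_[(uv-[cx,cy])/f,np.ones(len(uv))]@T[:3,:3];o=-T[:3,:3].T@T[:3,3]
    return o+d*((z-o[2])/d[:,2])[:,None]
def st():
    s=bot.state();r=R.from_quat(s["tool_rot"]).as_matrix();print(s["time_s"],"tcp",np.round(s["ee_pos"],4),"z",r[:,2].round(3),"y",r[:,1].round(3),"q",np.round(s["qpos"],2),"F",np.round(s["wrist_force"],1),"g",s["grip_width"],s["grasp_force"]);return s,r
E
python3 - <<'E'
import cv2
a=cv2.imread("pics/top0.png")[120:270,165:345]
cv2.imwrite("pics/c1.png",cv2.resize(a,(720,600),interpolation=cv2.INTER_CUBIC))
b=cv2.imread("pics/scene0.png")[100:280,170:350]
cv2.imwrite("pics/c2.png",cv2.resize(b,(600,600),interpolation=cv2.INTER_CUBIC))
E
```

```text
(no output)
```

View pics/c1.png

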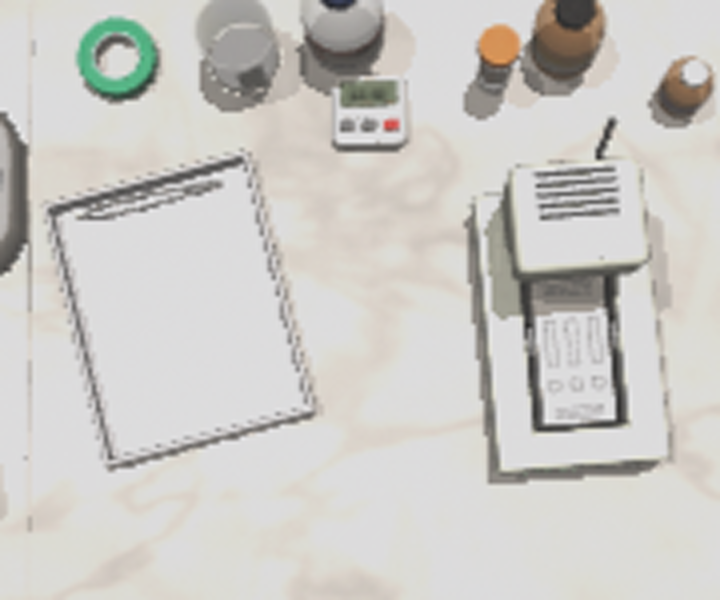

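View pics/c2.png

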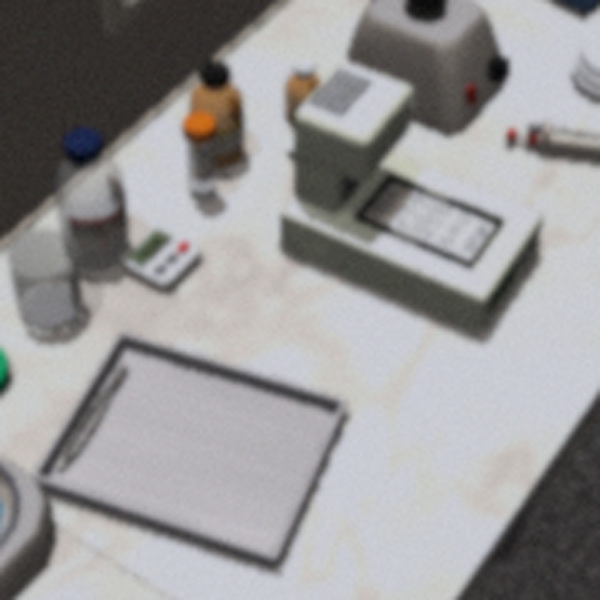

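Run:
```python
from h import *
def fit(L,P):
    L=np.array(L,float);P=np.array(P);a=L-L.mean(0);b=P[:,:2]-P[:,:2].mean(0)
    H=(a[:,0]*b[:,0]+a[:,1]*b[:,1]).sum(),(a[:,0]*b[:,1]-a[:,1]*b[:,0]).sum();th=np.arctan2(H[1],H[0])
    M=np.array([[np.cos(th),-np.sin(th)],[np.sin(th),np.cos(th)]]);t=P[:,:2].mean(0)-M@L.mean(0)
    print("pos",t.round(4),"yaw",th.round(4),"res mm",((L@M.T+t-P[:,:2])*1e3).round(1).tolist())
def top(p):return ray("top",(np.array(p)+.5)/4-.5+[165,120],Z)
def sc(p):return ray("scene",(np.array(p)+.5)/3.3333-.5+[170,100],Z)
Z=.056
fit([[-.105,.07],[-.105,-.07],[.125,.07],[-.0725,.032],[-.0725,-.032]],top([[500,470],[668,457],[475,197],[534,431],[627,423]]))
fit([[-.105,.07],[-.105,-.07],[.125,.07],[-.0725,.032],[-.0725,-.032]],sc([[487,304],[541,217],[284,213],[473,263],[500,223]]))
Z=.023
fit([[.115,.09],[.115,-.09],[-.115,-.09],[-.115,.09]],top([[48,208],[246,155],[316,412],[110,465]]))
fit([[.115,.09],[.115,-.09],[-.115,-.09],[-.115,.09]],sc([[42,478],[125,340],[346,407],[279,565]]))
st()
```

```text
pos [ 0.559  -0.1729] yaw 0.0551 res mm [[-2.1, 1.7], [-2.0, -2.4], [2.3, 1.0], [1.5, -5.9], [0.3, 5.6]]
pos [ 0.5592 -0.1721] yaw 0.0554 res mm [[2.1, -0.5], [-3.1, -6.7], [4.2, 2.8], [-0.8, 2.4], [-2.4, 2.0]]
pos [0.5947 0.1542] yaw 0.2395 res mm [[0.6, 1.8], [1.7, -2.1], [-0.0, -0.3], [-2.2, 0.6]]
pos [0.5912 0.1608] yaw 0.2334 res mm [[1.7, 6.4], [2.8, -3.3], [-3.8, -3.2], [-0.7, 0.1]]
0.1 tcp [ 0.2362 -0.5783  0.2306] z [-0.001  0.001 -1.   ] y [ 0.378 -0.926 -0.001] q [ 1.16  0.33 -0.06  1.46  0.02  1.35 -0.09] F [ 0.   0.5 -0.4] g 0.08597972527120763 0.0
```

```bash
python3 -m inch '[[[0,0,-50,0.111],[0,0,-50,0.111],[0,0,-50,0.111]]]' 0; python3 -m inch '[[[28,-48,-10,0],[28,-48,-10,0],[28,-48,-10,0],[28,-48,-10,0],[28,-48,-10,0],[28,-48,-10,0],[28,-48,-10,0],[28,-48,-10,0]]]'; python3 -c "from h import *;st()"
```

```text
time_s: 0.4
ee_pos: [0.2361, -0.5781, 0.3828]
tool_rot: [1.0, 0.025, -0.0, -0.0]
wrist_force: [-0.2, -1.2, -0.5]
grip_width: 0.0443
grasp_force: 0.0
time_s: 1.2
ee_pos: [0.4162, -0.2262, 0.4524]
tool_rot: [1.0, 0.027, -0.0, 0.0]
wrist_force: [2.2, -1.0, -0.1]
grip_width: 0.0426
grasp_force: 0.0
1.2 tcp [ 0.4162 -0.2262  0.4524] z [-0. -0. -1.] y [ 0.055 -0.999  0.   ] q [ 0.73 -0.01 -0.32  1.4  -0.    1.75 -1.11] F [ 2.2 -1.  -0.1] g 0.042554930839177905 0.0
```

```bash
for i in 1 2; do python3 -m inch '[[[20,0,-40,0],[20,0,-40,0],[20,0,-40,0],[20,0,-40,0]]]' >/dev/null; python3 -c "from h import *;st()";done
```

```text
1.6 tcp [ 0.4841 -0.2241  0.5758] z [ 0.002  0.007 -1.   ] y [ 0.061 -0.998 -0.006] q [ 0.48  0.22 -0.18  0.88  0.04  2.05 -1.19] F [ 0.5 -0.8 -1. ] g 0.04260999681209249 0.0
2.0 tcp [ 0.521  -0.2213  0.6095] z [ 0.071 -0.021 -0.997] y [ 0.046 -0.999  0.024] q [ 0.08  0.29  0.4   0.74 -0.14  2.06 -1.13] F [ 0.8  0.9 -0.2] g 0.042922399559611045 0.0
```

```bash
python3 -m inch '[[[50,0,0,0],[50,0,0,0],[50,0,0,0],[50,0,0,0]]]' >/dev/null; python3 -c "from h import *;st()"; python3 -m inch '[[[0,0,30,0],[0,0,30,0],[0,0,0,0]]]' >/dev/null; python3 -c "from h import *;st()"
```

```text
2.4 tcp [ 0.6895 -0.2006  0.5684] z [ 0.142 -0.041 -0.989] y [ 0.046 -0.998  0.048] q [ 0.13  0.67  0.42  0.29 -0.32  2.06 -1.24] F [-0.4 -1.6  1. ] g 0.04288993888692726 0.0
2.7 tcp [ 0.6961 -0.2031  0.5038] z [ 0.131 -0.038 -0.991] y [ 0.045 -0.998  0.044] q [ 0.04  0.55  0.44  0.63 -0.25  1.85 -1.21] F [ 0.5  0.2 -0.5] g 0.042846419709239525 0.0
```

```bash
python3 -m inch '[[[-20,-48,0,0],[-20,-48,0,0],[-20,-48,0,0],[-20,-48,0,0],[-20,-48,0,0],[-20,-48,0,0]]]' >/dev/null; python3 -c "from h import *;st()"; python3 -m inch '[[[20,0,-40,0],[20,0,-40,0],[20,0,-40,0],[20,0,-40,0],[20,0,-40,0],[20,0,-40,0]]]' >/dev/null; python3 -c "from h import *;st()"
```

```text
3.3 tcp [0.5683 0.0683 0.4851] z [ 0.146 -0.039 -0.988] y [ 0.044 -0.998  0.046] q [-0.52  0.1   0.32  1.23  0.04  1.68 -1.73] F [ 1.1  0.8 -0.5] g 0.042699306880270585 0.0
3.9 tcp [0.621  0.0756 0.6616] z [ 0.235 -0.032 -0.971] y [ 0.044 -0.998  0.044] q [-0.44  0.42  0.52  0.46 -0.2   2.06 -1.62] F [-0.   0.2 -0.4] g 0.04264057712377849 0.0
```

```bash
for i in 1 2; do python3 -m inch '[[[40,0,-25,0],[40,0,-25,0],[40,0,-25,0],[40,0,-25,0]]]' >/dev/null; python3 -c "from h import *;st()";done
```

```text
4.3 tcp [0.6829 0.0759 0.6846] z [ 0.355 -0.017 -0.935] y [ 0.047 -0.998  0.036] q [-0.31  0.6   0.71  0.16 -0.5   2.06 -1.62] F [-14.3  18.8  16.6] g 0.042897010287642263 0.0
4.7 tcp [0.6892 0.0551 0.6971] z [ 0.383  0.101 -0.918] y [ 0.091 -0.993 -0.071] q [-0.22  0.63  1.34  0.16 -1.27  2.06 -1.55] F [ -5.8 108.9   9.9] g 0.04248788291380648 0.0
```

```bash
python3 -m inch '[[[0,0,0,0]]]' >/dev/null; python3 -c "from h import *;st()"; python3 -m inch '[[[-20,0,10,0],[-20,0,10,0],[-20,0,10,0],[-20,0,10,0]]]' >/dev/null; python3 -c "from h import *;st()"
```

```text
4.8 tcp [0.6893 0.0423 0.6978] z [ 0.386  0.091 -0.918] y [ 0.07  -0.995 -0.069] q [-0.21  0.63  1.34  0.16 -1.26  2.06 -1.55] F [-0.1  0.1  0.2] g 0.04294668987507858 0.0
5.2 tcp [0.6469 0.053  0.6606] z [ 0.412  0.105 -0.905] y [ 0.077 -0.994 -0.08 ] q [-0.84  0.37  1.31  0.8  -0.63  1.79 -1.41] F [-1.4 -0.9  3. ] g 0.04268910192529178 0.0
```

```bash
python3 -m inch '[[[-15,45,10,0],[-15,45,10,0],[-15,45,10,0],[-15,45,10,0],[-15,45,10,0],[-15,45,10,0],[-15,45,10,0]]]' >/dev/null; python3 -c "from h import *;st()";for i in 1 2; do python3 -m inch '[[[15,0,-25,0],[15,0,-25,0],[15,0,-25,0],[15,0,-25,0]]]' >/dev/null; python3 -c "from h import *;st()";done
```

```text
5.9 tcp [ 0.6043 -0.2578  0.5291] z [ 0.414  0.107 -0.904] y [ 0.077 -0.994 -0.082] q [-0.41  0.3   1.24  1.16 -0.66  1.61 -0.85] F [0.7 1.3 0.7] g 0.04280640392776032 0.0
6.3 tcp [ 0.6176 -0.2639  0.6451] z [ 0.411  0.105 -0.906] y [ 0.078 -0.994 -0.08 ] q [ 0.    0.47  1.12  0.65 -0.92  1.92 -0.96] F [0.7 0.1 1.4] g 0.04269550339193425 0.0
6.7 tcp [ 0.6322 -0.2559  0.6718] z [ 0.372  0.1   -0.923] y [ 0.094 -0.993 -0.07 ] q [ 0.36  0.56  0.47  0.24 -0.65  2.04 -1.16] F [ 2.5  0.  -0.9] g 0.04241779682618825 0.0
```

```bash
for i in 1 2; do python3 -m inch '[[[25,0,0,0],[25,0,0,0],[25,0,0,0]]]' >/dev/null; python3 -c "from h import *;st()";done
```

```text
7.0 tcp [ 0.6633 -0.2439  0.6653] z [ 0.387  0.103 -0.916] y [ 0.091 -0.993 -0.073] q [ 0.31  0.66  1.03  0.16 -1.2   2.06 -1.18] F [-1.4  0.1  1. ] g 0.04285192117328063 0.0
7.3 tcp [ 0.6752 -0.22    0.6627] z [ 0.38   0.1   -0.919] y [ 0.091 -0.993 -0.071] q [ 0.26  0.67  1.13  0.16 -1.27  2.06 -1.2 ] F [-0.5  0.2  0. ] g 0.042308346539646956 0.0
```

```bash
python3 -m inch '[[[-30,0,5,0],[-30,0,5,0],[-30,0,0,0],[-30,0,0,0],[-30,0,0,0],[-30,0,0,0],[-30,0,0,0],[0,0,0,0]]]' >/dev/null; python3 -c "from h import *;st()";for i in 1 2; do python3 -m inch '[[[14,0,-35,0],[14,0,-35,0],[14,0,-35,0]]]' >/dev/null; python3 -c "from h import *;st()";done
```

```text
8.1 tcp [ 0.5171 -0.2278  0.6012] z [ 0.394  0.1   -0.914] y [ 0.087 -0.994 -0.072] q [-0.77 -0.02  1.27  1.14 -0.26  1.69 -1.06] F [-0.3  0.1  1.4] g 0.04269563662682593 0.0
8.4 tcp [ 0.5183 -0.2294  0.6878] z [ 0.394  0.093 -0.914] y [ 0.081 -0.994 -0.067] q [-0.28  0.27  1.25  0.79 -0.7   1.97 -0.95] F [-0.4  0.4  1.9] g 0.042432683957850284 0.0
8.7 tcp [ 0.5309 -0.228   0.6985] z [ 0.351  0.087 -0.932] y [ 0.086 -0.994 -0.06 ] q [ 0.1   0.29  0.69  0.6  -0.55  2.03 -1.07] F [ 0.9 -0.1 -0.7] g 0.04234842505468852 0.0
```

```bash
for i in 1 2 3; do python3 -m inch '[[[30,0,-20,0],[30,0,-20,0]]]' >/dev/null; python3 -c "from h import *;st()";done
```

```text
8.9 tcp [ 0.5495 -0.219   0.7005] z [ 0.334  0.076 -0.939] y [ 0.096 -0.994 -0.047] q [ 0.29  0.33  0.29  0.49 -0.38  2.05 -1.15] F [1.6 2.1 0.4] g 0.043124405429888754 0.0
9.1 tcp [ 0.5773 -0.2018  0.7191] z [ 0.368  0.033 -0.929] y [ 0.111 -0.994  0.009] q [ 0.38  0.39 -0.1   0.34 -0.12  2.06 -1.23] F [ 2.3  1.5 -1. ] g 0.04277907957724741 0.0
9.3 tcp [ 0.6149 -0.1989  0.7373] z [ 0.443  0.038 -0.896] y [ 0.105 -0.994  0.009] q [ 0.32  0.49  0.12  0.16 -0.31  2.06 -1.25] F [34.4  3.1 48.4] g 0.042467304815731556 0.0
```

```bash
cat >> h.py <<'E'
RD=np.array([.559,-.1725]);RY=.055;TR=np.array([.593,.157]);TY=.237
def rp(x,y,z,o=RD,a=RY):return np.r_[o+[x*np.cos(a)-y*np.sin(a),x*np.sin(a)+y*np.cos(a)],z]
def to(p):
    s,r=st();d=(np.array(p)-s["ee_pos"])*1e3;print("need mm world",d.round(1),"tool",(r.T@d).round(1))
E
python3 -m inch '[[[-20,0,10,0.05],[0,0,20,0]]]' 1 >/dev/null; python3 -c "
from h import *
s,r=st();to(rp(.027,0,.060)-.14*r[:,2])"
```

```text
9.5 tcp [ 0.6174 -0.2033  0.7073] z [ 0.439  0.029 -0.898] y [ 0.065 -0.998 -0.001] q [ 0.28  0.35  0.14  0.47 -0.26  1.9  -1.24] F [-1.9 -0.6  2.2] g 0.014409660489302412 0.0
9.5 tcp [ 0.6174 -0.2033  0.7073] z [ 0.439  0.029 -0.898] y [ 0.065 -0.998 -0.001] q [ 0.28  0.35  0.14  0.47 -0.26  1.9  -1.24] F [-1.9 -0.6  2.2] g 0.014409660489302412 0.0
need mm world [ -92.9   28.2 -521.5] tool [-311.   -33.9  428.4]
```

```bash
python3 -m inch '[[[-31,-3,43,0],[-31,-3,43,0],[-31,-3,43,0],[-31,-3,43,0],[-31,-3,43,0],[-31,-3,43,0],[-31,-3,43,0],[-31,-3,43,0]]]' >/dev/null;  python3 -m inch '[[[-20,-3,28,0],[-10,-3,15,0],[0,0,0,0]]]' >/dev/null; python3 -c "
from h import *
s,r=st();to(rp(.027,0,.060)-.14*r[:,2])"
```

```text
10.6 tcp [ 0.5481 -0.181   0.2976] z [ 0.438  0.03  -0.899] y [ 0.062 -0.998 -0.004] q [ 0.24 -0.1   0.1   1.87 -0.2   0.96 -1.09] F [-0.2 -0.3  1.1] g -8.313607140898272e-05 0.0
10.6 tcp [ 0.5481 -0.181   0.2976] z [ 0.438  0.03  -0.899] y [ 0.062 -0.998 -0.004] q [ 0.24 -0.1   0.1   1.87 -0.2   0.96 -1.09] F [-0.2 -0.3  1.1] g -8.313607140898272e-05 0.0
need mm world [ -23.4    5.7 -111.7] tool [-69.7  -6.7  90.4]
```

```bash
python3 -m inch '[[[-35,-3,22,0],[-35,-3,23,0],[0,0,22,0],[0,0,23,0],[0,0,0,0]]]' >/dev/null; python3 -c "
from h import *
s,r=st();to(rp(.027,0,.060))
cv2.imwrite('pics/s1.png',cv2.resize(bot.snapshot('scene')[80:240,220:380],(600,600),interpolation=cv2.INTER_CUBIC))"
```

```text
11.1 tcp [ 0.5259 -0.1771  0.1869] z [ 0.439  0.029 -0.898] y [ 0.061 -0.998 -0.002] q [ 0.24 -0.06  0.11  2.08 -0.26  0.72 -1.  ] F [ 0.1  0.2 -0.6] g -6.854513812926862e-05 0.0
11.1 tcp [ 0.5259 -0.1771  0.1869] z [ 0.439  0.029 -0.898] y [ 0.061 -0.998 -0.002] q [ 0.24 -0.06  0.11  2.08 -0.26  0.72 -1.  ] F [ 0.1  0.2 -0.6] g -6.854513812926862e-05 0.0
need mm world [  60.     6.1 -126.9] tool [ -1.7  -2.2 140.5]
```

View pics/s1.png

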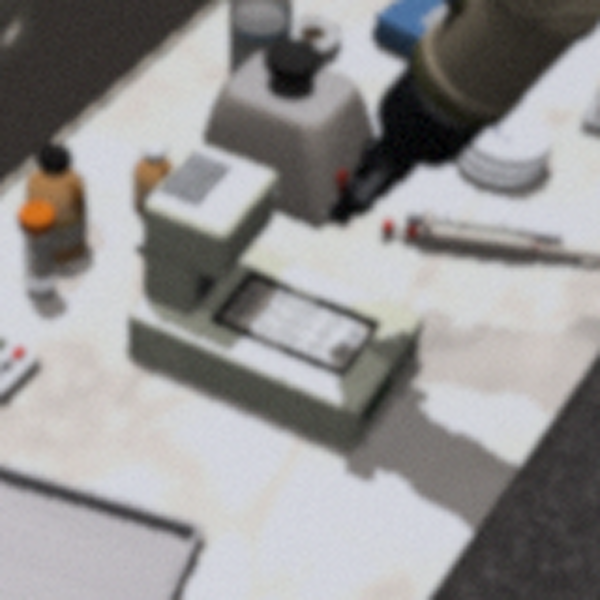

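```bash
python3 -m inch '[[[0,-1,35,0],[0,-1,35,0],[-2,0,35,0],[0,0,25,0],[0,0,0,0]]]' >/dev/null; python3 -c "
from h import *
s,r=st();to(rp(.027,0,.055))"
```

```text
11.65 tcp [ 0.5807 -0.1718  0.0685] z [ 0.438  0.029 -0.898] y [ 0.061 -0.998 -0.002] q [ 0.23  0.21  0.08  2.08 -0.4   0.46 -0.88] F [-0.4  1.  -0.2] g 3.291614853246226e-05 0.0
11.65 tcp [ 0.5807 -0.1718  0.0685] z [ 0.438  0.029 -0.898] y [ 0.061 -0.998 -0.002] q [ 0.23  0.21  0.08  2.08 -0.4   0.46 -0.88] F [-0.4  1.  -0.2] g 3.291614853246226e-05 0.0
need mm world [  5.3   0.8 -13.5] tool [-1.2 -0.5 14.5]
```

```bash
python3 -m inch '[[[4,0,6,0],[0,0,5,0],[-1,0,3,0],[0,0,0,0]]]'|grep force ; python3 -m inch '[[[-1,0,3,0],[-1,0,3,0],[0,0,0,0]]]' |grep force; python3 -m inch '[[[-1,0,3,0],[-1,0,3,0],[0,0,0,0]]]' |grep force; python3 -c "
from h import *
s,r=st();to(rp(.027,0,.055))"
```

```text
wrist_force: [-0.3, -0.5, 0.8]
grasp_force: 0.2
wrist_force: [0.2, 0.6, 0.9]
grasp_force: 0.0
wrist_force: [0.8, 1.0, 12.5]
grasp_force: 6.0
12.65 tcp [ 0.5929 -0.1728  0.0484] z [ 0.445  0.025 -0.895] y [ 0.06  -0.998  0.002] q [ 0.24  0.26  0.06  2.06 -0.44  0.41 -0.85] F [ 0.8  1.  12.5] g 2.3721991822426816e-05 6.03738846257329
12.65 tcp [ 0.5929 -0.1728  0.0484] z [ 0.445  0.025 -0.895] y [ 0.06  -0.998  0.002] q [ 0.24  0.26  0.06  2.06 -0.44  0.41 -0.85] F [ 0.8  1.  12.5] g 2.3721991822426816e-05 6.03738846257329
need mm world [-6.9  1.8  6.6] tool [-3.2 -2.2 -9. ]
```

Contact at 12 N; keep pressing.

```bash
for i in 1 2 3; do python3 -m inch '[[[-1,0,2,0],[-1,0,2,0],[0,0,0,0]]]'|grep wrist;done; python3 -c "
from h import *
st()
cv2.imwrite('pics/s2.png',cv2.resize(bot.snapshot('scene')[80:240,220:380],(600,600),interpolation=cv2.INTER_CUBIC))"
```

```text
wrist_force: [0.4, 0.7, 25.2]
wrist_force: [-1.5, 3.0, 41.2]
wrist_force: [4.5, 4.0, 46.9]
13.55 tcp [ 0.6014 -0.1745  0.0438] z [ 0.461  0.02  -0.887] y [ 0.059 -0.998  0.008] q [ 0.25  0.28  0.05  2.06 -0.46  0.38 -0.82] F [ 4.5  4.  46.9] g 0.00033998757867099717 22.329258229583502
```

View pics/s2.png

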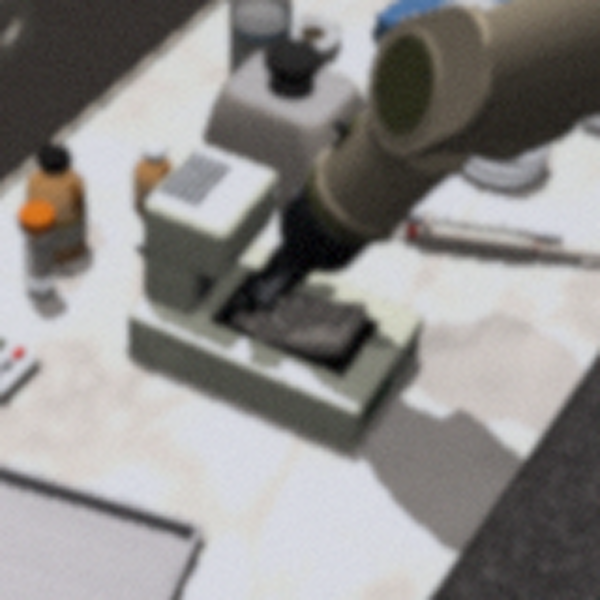

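```bash
python3 -m inch '[[[-2,0,-10,0],[-2,0,-15,0],[0,0,-30,0],[-10,0,-40,0],[-20,0,-40,0],[-20,0,-40,0],[0,0,0,0]]]' -1|grep wrist; python3 -c "
from h import *
st()
cv2.imwrite('pics/s3.png',cv2.resize(bot.snapshot('scene')[80:240,220:380],(600,600),interpolation=cv2.INTER_CUBIC))"
```

```text
wrist_force: [1.4, 1.2, 0.1]
14.3 tcp [ 0.4633 -0.1813  0.1695] z [ 0.445  0.024 -0.895] y [ 0.057 -0.998  0.002] q [ 0.27 -0.18  0.14  2.22 -0.28  0.7  -0.92] F [1.4 1.2 0.1] g 0.08518259864917267 0.0
```

View pics/s3.png

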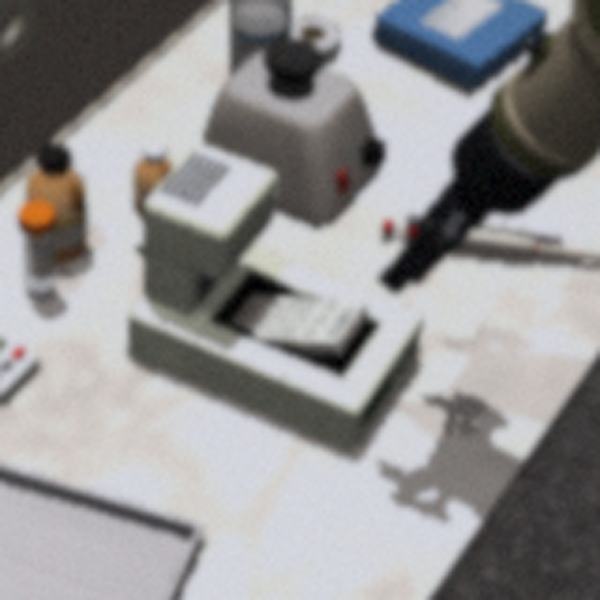

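```bash
python3 -c "
from h import *
to(rp(-.048,0,.0605))"
```

```text
14.35 tcp [ 0.4645 -0.1806  0.1679] z [ 0.444  0.025 -0.896] y [ 0.058 -0.998  0.001] q [ 0.27 -0.17  0.13  2.22 -0.28  0.7  -0.92] F [-0.3  0.1 -0.1] g 0.08564718353181283 0.0
need mm world [  46.6    5.4 -107.4] tool [ -5.8  -2.8 117. ]
```

```bash
python3 -m inch '[[[-3,-2,30,0],[-3,-1,30,0],[0,0,25,0],[0,0,15,0],[0,0,10,0],[0,0,5,0],[0,0,0,0]]]'|grep wrist; python3 -c "
from h import *
to(rp(-.048,0,.0605))
cv2.imwrite('pics/s4.png',np.hstack([cv2.resize(bot.snapshot('scene')[120:200,250:330],(400,400),interpolation=cv2.INTER_CUBIC),cv2.resize(bot.snapshot('top')[170:250,265:345],(400,400),interpolation=cv2.INTER_CUBIC)]))"
```

```text
wrist_force: [0.2, -0.1, 1.2]
15.05 tcp [ 0.5097 -0.1737  0.0588] z [ 0.438  0.027 -0.898] y [ 0.06  -0.998 -0.001] q [ 0.23  0.1   0.13  2.24 -0.48  0.43 -0.76] F [ 0.2 -0.1  1.2] g 0.08522770553014343 0.0
need mm world [ 1.4 -1.5  1.7] tool [ 1.9  1.5 -0.9]
```

View pics/s4.png

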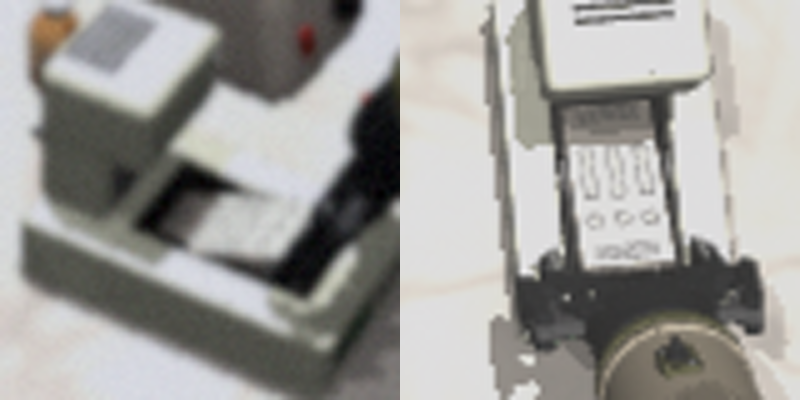

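```bash
python3 -m inch '[[[1,0,-1,0],[0,0,0,0],[0,0,0,0],[0,0,0,0],[0,0,0,0],[0,0,0,0]]]' 1; python3 -c "
from h import *
st()"
```

```text
time_s: 15.75
ee_pos: [0.5103, -0.1743, 0.0618]
tool_rot: [0.974, 0.029, 0.227, -0.007]
wrist_force: [-5.4, 0.2, 7.6]
grip_width: 0.0585
grasp_force: 62.2
15.75 tcp [ 0.5103 -0.1743  0.0618] z [ 0.441  0.026 -0.897] y [ 0.06  -0.998  0.   ] q [ 0.23  0.09  0.13  2.23 -0.47  0.44 -0.76] F [-5.4  0.2  7.6] g 0.05849094447927527 62.16450333595276
```

```bash
python3 -m inch '[[[0,0,-5,0],[0,0,-10,0],[0,0,-15,0],[0,0,-20,0],[0,0,-25,0],[0,0,-25,0],[0,0,-10,0],[0,0,0,0]]]'; python3 -c "
from h import *
st()
print(TR)
to(rp(-.015-.05,0,.15,TR,RY))
cv2.imwrite('pics/s5.png',np.hstack([cv2.resize(bot.snapshot('scene')[80:200,240:360],(400,400),interpolation=cv2.INTER_CUBIC),cv2.resize(bot.snapshot('top')[150:250,255:355],(400,400),interpolation=cv2.INTER_CUBIC)]))"
```

```text
time_s: 16.55
ee_pos: [0.4621, -0.1772, 0.1613]
tool_rot: [0.973, 0.029, 0.227, -0.006]
wrist_force: [0.4, 0.1, -1.5]
grip_width: 0.0586
grasp_force: 64.4
16.55 tcp [ 0.4621 -0.1772  0.1613] z [ 0.442  0.026 -0.897] y [ 0.06  -0.998  0.001] q [ 0.26 -0.17  0.15  2.23 -0.28  0.68 -0.93] F [ 0.4  0.1 -1.5] g 0.058558377699188986 64.44265007972717
[0.593 0.157]
16.55 tcp [ 0.4621 -0.1772  0.1613] z [ 0.442  0.026 -0.897] y [ 0.06  -0.998  0.001] q [ 0.26 -0.17  0.15  2.23 -0.28  0.68 -0.93] F [ 0.4  0.1 -1.5] g 0.058558377699188986 64.44265007972717
need mm world [ 66.  330.7 -11.3] tool [  71.9 -326.1   47.8]
```

View pics/s5.png

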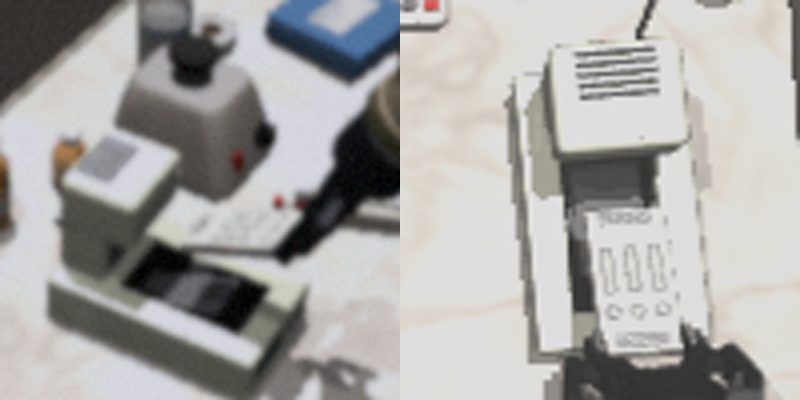

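```bash
python3 -m inch '[[[4,-20,0,0],[8,-40,0,0],[10,-45,0,0],[10,-45,0,0],[10,-45,0,0],[10,-45,5,0],[10,-40,5,0],[5,-25,5,0]]]' |grep force; python3 -m inch '[[[5,-20,10,0],[0,0,0,0]]]'|grep force;  python3 -c "
from h import *
to(rp(-.065,0,.08,TR,RY))"
```

```text
wrist_force: [0.0, -1.2, -1.2]
grasp_force: 64.6
wrist_force: [-0.6, -0.4, -2.3]
grasp_force: 64.7
17.65 tcp [0.5172 0.1556 0.1668] z [ 0.436  0.03  -0.899] y [ 0.065 -0.998 -0.002] q [ 0.13 -0.07 -0.59  2.12  0.21  0.67 -2.12] F [-0.6 -0.4 -2.3] g 0.058450389049794334 64.73636984825134
need mm world [ 10.9  -2.1 -86.8] tool [-28.3   3.   82.8]
```

```bash
python3 -m inch '[[[-10,0,35,0],[-10,1,35,0],[-8,1,20,0],[-5,0,10,0],[-5,0,10,0],[0,0,0,0]]]' |grep force;  python3 -c "
from h import *
to(rp(-.065,0,.04,TR,RY))"
```

```text
wrist_force: [-0.7, 0.1, -0.9]
grasp_force: 64.8
18.25 tcp [0.5305 0.1501 0.0507] z [ 0.435  0.026 -0.9  ] y [ 0.06  -0.998  0.   ] q [ 0.08  0.16 -0.57  2.2   0.62  0.46 -2.49] F [-0.7  0.1 -0.9] g 0.058535900981683056 64.75044250488281
need mm world [ -2.4   3.3 -10.7] tool [-6.6 -3.4  8.7]
```

```bash
for i in 1 2 3 4; do python3 -m inch '[[[-2,0,3.6,0],[-2,0,3.6,0],[0,0,0,0]]]' |egrep "ee_pos|wrist";done;  python3 -c "
from h import *
st()
cv2.imwrite('pics/s6.png',np.hstack([cv2.resize(bot.snapshot('scene')[180:300,170:290],(400,400),interpolation=cv2.INTER_CUBIC),cv2.resize(bot.snapshot('top')[150:250,160:260],(400,400),interpolation=cv2.INTER_CUBIC)]))"
```

```text
ee_pos: [0.5316, 0.1509, 0.045]
wrist_force: [0.4, 1.0, -1.2]
ee_pos: [0.5322, 0.1512, 0.0376]
wrist_force: [0.9, -0.6, 3.8]
ee_pos: [0.5316, 0.1512, 0.0293]
wrist_force: [1.0, -1.3, 3.7]
ee_pos: [0.5308, 0.1512, 0.0209]
wrist_force: [0.7, -0.8, 4.7]
19.45 tcp [0.5308 0.1512 0.0209] z [ 0.44   0.027 -0.898] y [ 0.06  -0.998 -0.   ] q [-0.15  0.2  -0.34  2.23  0.71  0.38 -2.59] F [ 0.7 -0.8  4.7] g 0.058104781979821274 65.57207822799683
```

View pics/s6.png

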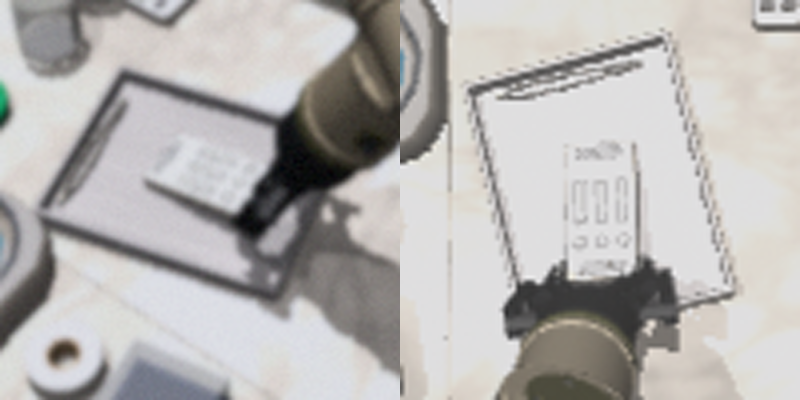

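```bash
python3 -m inch '[[[2,0,-5,0],[3,8,0,0],[3,8,0,0],[-2,0,4,0],[0,0,0,0]]]' |egrep "ee_pos|wrist"; for i in 1 2; do python3 -m inch '[[[-1,0,2.7,0],[-1,0,2.7,0],[0,0,0,0]]]' |egrep "ee_pos|wrist";done; python3 -m inch '[[[-1,0,1.8,0],[0,0,0,0]]]' |egrep "ee_pos|wrist"
```

```text
ee_pos: [0.536, 0.1349, 0.0236]
wrist_force: [-0.2, -1.1, 0.5]
ee_pos: [0.5371, 0.136, 0.0184]
wrist_force: [-1.6, -0.5, 4.9]
ee_pos: [0.5377, 0.136, 0.0127]
wrist_force: [-1.7, 0.8, 4.2]
ee_pos: [0.5377, 0.1359, 0.0108]
wrist_force: [-2.3, 0.5, 4.8]
```

```bash
for i in 1 2 3; do python3 -m inch '[[[-1,0,1.8,0],[0,0,0,0]]]' |egrep "ee_pos|wrist";done
```

```text
ee_pos: [0.5375, 0.1357, 0.0087]
wrist_force: [-2.1, 1.3, 4.8]
ee_pos: [0.5373, 0.1355, 0.0064]
wrist_force: [-0.9, 1.9, 3.1]
ee_pos: [0.5372, 0.1353, 0.0043]
wrist_force: [-0.5, 2.0, 3.6]
```

```bash
python3 -m inch '[[[-1,0,1.8,0],[0,0,0,0]]]' |egrep "ee_pos|wrist"; python3 -m inch '[[[0,0,0,0],[0,0,0,0],[0,0,0,0],[0,0,0,0]]]' -1 |egrep "ee_pos|force|grip"; python3 -m inch '[[[0,0,-10,0],[0,0,-20,0],[0,0,-40,0],[0,0,-40,0],[0,0,-40,0],[-30,0,-20,0],[-30,0,0,0],[0,0,0,0]]]' |egrep "ee_pos|force"; python3 -c "
from h import *
cv2.imwrite('pics/s7.png',np.hstack([cv2.resize(bot.snapshot('scene')[180:300,170:290],(400,400),interpolation=cv2.INTER_CUBIC),cv2.resize(bot.snapshot('top')[150:250,160:260],(400,400),interpolation=cv2.INTER_CUBIC)]))"
```

```text
ee_pos: [0.5371, 0.1353, 0.0024]
wrist_force: [-2.5, 0.9, 5.9]
ee_pos: [0.5368, 0.135, 0.0021]
wrist_force: [0.6, -0.0, 0.4]
grip_width: 0.0854
grasp_force: 0.0
ee_pos: [0.4058, 0.1263, 0.1272]
wrist_force: [0.4, 0.3, -0.2]
grasp_force: 0.0
```

View pics/s7.png

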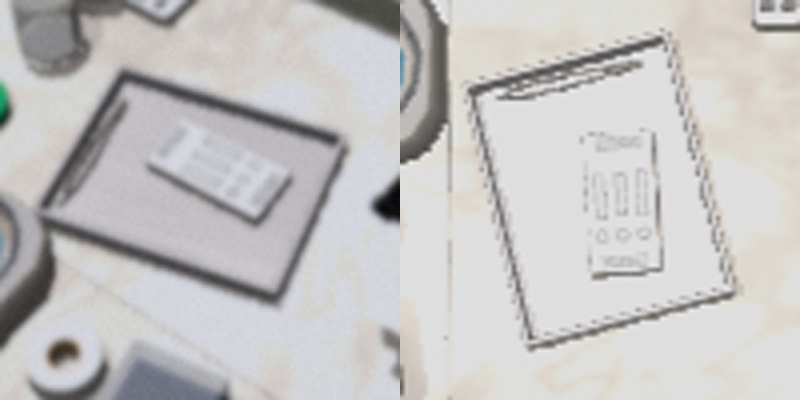

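The cassette lies flat in the tray with its windows up, at about (622, 203) in the right half of the picture. It is well clear of the forceps at about (570, 82), and the gripper is away.

```bash
python3 -c "
from cell import bot
print(bot.job_done())"
```

```text
the job is handed in; nothing more can be done
None
```

I pressed the nest over, took the cassette by its raised end and laid it in the steel tray; in the last picture it lies flat, windows up and clear of the forceps. I handed the job in at about 22 s of the 51 s allowed, and the hand-in gave no verdict.

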